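Load the plate holder into the scanner and lock it

TASK

Draw the glass-plate holder out of the grey storage rack, lay it flat on the open counter and let go of it, then take it again by its orange tab and slide it, black frame first and glass side up, all the way into the slot of the white scanner. Then push the red lever through its quarter turn to the end stop, so that the holder is locked in, and let go. Do not shift or tip the beaker, the bottle or the yellow box.

Things in the scene. Friction and masses are not known exactly. Their poses are not given: they have to be found in the camera images.
- holder: Loose flat plate holder, 180 mm long, 22 mm thick, 0.18 kg: black frame 100 x 60 mm (x -10 to +90 mm) with a greenish glass on top, and an orange tab 80 x 32 mm (x -90 to -10) on the same centre line. Origin: middle of the 180 mm length, on the underside; +x from tab to frame, z up. It starts in the rack, tab hidden inside, 75 to 85 mm of frame sticking out, underside 12 mm above the counter.
- holder_tab (a point): Point on the orange tab 65 mm from the holder's origin (holder x = -65 mm), mid-width, mid-thickness (11 mm above the underside): a good place to hold the tab.
- rack: Fixed grey storage rack on the left or right, 110 wide (y), 150 deep (x), 58 mm high; boxes fixed on top up to 98 mm high, from 50 mm behind the front. Origin: on the counter below the middle of its slot's mouth, which faces -x; +x points into the slot. Slot 68 mm wide, 12 to 42 mm above the counter, 125 mm deep.
- dock: Fixed white scanner on the other side, 150 wide (y), 150 deep (x), 67 mm high. Origin: on the counter below the middle of its slot's mouth, which faces -x; +x points into the slot. Slot 68 mm wide, 12 to 42 mm above the counter, 96 mm deep. The lever's bracket, 26 mm wide and 12 mm high, stands 30 mm out in front of the mouth on the +y side.
- lever_pivot (a point): Point on the vertical axis of the lever, 14 mm in front of the scanner's mouth and 62 mm to its +y side, at the height of the lever arm (51 mm above the counter).
- lever_knob (a point): On the axis of the lever's upright red knob, 80 mm above the counter. The knob is a vertical cylinder, 24 mm diameter, 54 to 100 mm above the counter, 100 mm from the pivot axis. The flat red arm from pivot to knob is 14 mm wide and spans 46 to 56 mm above the counter.
- lever (a joint): Angle of the red lever, rad. 0 = open, arm along the scanner's +y; it turns anticlockwise seen from above to the end stop at 1.571 = locked, arm along the scanner's -x beside the tab. It starts between 0 and 0.3 and stays where left (about 1.5 N at the knob moves it). Its latch pushes the holder home over the last 10 mm or so and is blocked if the frame sticks out further.
- dock_home (a point): Where the holder's origin lies when it is fully home in the scanner: 6 mm inside the mouth, mid-slot (4 mm play either side), on the slot's floor 12 mm above the counter; axes as the scanner's, and the holder's +x then points along the scanner's +x. The frame's shoulders are then about flush with the mouth and the tab is outside.
- latch_tip (a point): Tip of the lever's steel latch tongue, 41 mm from the pivot axis, 12 mm wide, 16 to 29 mm above the counter, turning with the lever. Open, the tongue points along the scanner's -x; locked, it lies across the mouth just behind the holder's shoulder.
- beaker: Loose glass beaker, 86 mm across, 115 mm high, origin at the centre of its underside. Leave alone.
- bottle: Loose amber bottle, 64 mm across, 115 mm high, origin at the centre of its underside. Leave alone.
- filmbox: Loose yellow box, 75 x 55 x 40 mm (x, y, z), origin at the centre of its underside. Leave alone.
Not all that is in view belongs to the job. Of the things shaped like the holder, the black one is meant.

How it is judged (in metres and radians):
On the way, in this order (a step that is already met when the one before it is completed fails the run):
1. the holder is out of the rack, lying flat on the counter, let go and at rest (height (world z) of holder below 0.005 m and angle between holder's own z axis and vertical below 0.12 rad and linear speed of holder below 0.02 m/s and contact force between each of the fingers, the arm and holder below 0.1 N), for 0.2 s.
2. the holder is in the scanner's slot, frame first and within 15 mm of home, with the lever still open (under 0.8 rad) (x of holder in the frame of dock between -0.009 and 0.02 m and y of holder in the frame of dock between -0.008 and 0.008 m and z of holder in the frame of dock below 0.02 m and x of holder_tab in the frame of dock below -0.03 m and angle between holder's own z axis and vertical below 0.12 rad and angle between the x axis of holder and the x axis of dock, either way round below 0.1 rad and value of joint lever below 0.8 rad), for 0.1 s.
At the end, for the whole second after the job is handed in: The holder lies in the scanner's slot, frame inside, tab outside, glass side up, within 6 mm of fully home and 8 mm of the slot's centre line; the lever is at its end stop (over 1.5 rad); all is at rest and let go (x of holder in the frame of dock between 0 and 0.02 m and y of holder in the frame of dock between -0.008 and 0.008 m and z of holder in the frame of dock below 0.02 m and x of holder_tab in the frame of dock below -0.03 m and angle between holder's own z axis and vertical below 0.12 rad and angle between the x axis of holder and the x axis of dock, either way round below 0.1 rad and value of joint lever above 1.5 rad and linear speed of holder below 0.02 m/s and contact force between each of the fingers, the arm and holder below 0.1 N and contact force between the fingers and dock below 0.1 N); the robot touches nothing.
It fails at once if the beaker shifted by more than 25 mm or tipped by more than 0.35 rad (distance of beaker from where it was at the start of the episode above 0.025 m or angle between beaker's own z axis and vertical above 0.35 rad).
It fails at once if the bottle shifted by more than 25 mm or tipped by more than 0.35 rad (distance of bottle from where it was at the start of the episode above 0.025 m or angle between bottle's own z axis and vertical above 0.35 rad).
It fails at once if the yellow box shifted by more than 25 mm or tipped by more than 0.35 rad (distance of filmbox from where it was at the start of the episode above 0.025 m or angle between filmbox's own z axis and vertical above 0.35 rad).
It also fails if it takes over 72 s, if anything falls off the work surface, if the arm or the gripper's body presses on something with over 40 N, if the wrist force passes 120 N, or if a joint passes its speed limit or range.

ROBOT

A 6-joint arm with a two-finger parallel gripper is mounted at the origin on the work surface. World frame = base frame: x ahead of the robot, y to its left, z up, the work surface at z = 0. Lengths are in mm, angles in rad, forces in N, time in s.
With the tool pointing down it reaches from about 350 to 975 mm from the base axis. Payload 7.1 kg.
Tool frame: the origin (TCP) lies on the front face of the gripper's body, between the roots of the fingers; the fingertips stand 80 mm ahead of it and the grasp point (between the pads) lies 61 mm ahead of it (env.tips_ahead is the distance from the TCP to the fingertips, in mm); z points along the fingers, y is the line along which they close (so a half turn about z gives the same grasp; the last joint's range is limited). The gripper opens to 88 mm and grips with 3 to 60 N. Pads are 20 mm wide; open, the fingers measure 115 mm over their backs; the gripper's body (75 mm by 178 mm) begins 61 mm behind the grasp point.
Start: joints at [-1.327, 0.423, 1.63, -0, 1.089, -0.019], TCP at [162.385, -603.52, 302.675] pointing down, gripper open.
Joint ranges: [-3, 3], [-0.9, 2.11], [0.09, 2.58], [-1.31, 4.45], [0.11, 2.69], [-2.54, 2.54]. Speed limits (rad/s): [2.39, 2.39, 3.01, 3.14, 3.14, 3.14].

INTERFACE

Orientations are given as a unit quaternion [x, y, z, w].
In Python, from station import env, set_gripper, viewer, workorder gives the robot as it stands. Calls block until the motion is done:
- env.reach(position, orientation): joint-space move of the TCP to a pose.
- env.move_l(position, rot=None, rate=150, f_stop=None): straight line of the TCP; rot=None keeps the orientation; rate is the mean speed in mm/s. With f_stop (N) it stops when the force on the tool has changed by that much, and returns True; else False.
- env.move_joints(angles): joint-space move.
- set_gripper(opening): finger opening in mm; the grip force is fixed at half the most; returns when the fingers have stopped.
- env.hold(seconds).
- env.ik(position, orientation): joint angles nearest the present ones, or None.
- env.read_state(): the state.
- viewer.camera(name): name is "scene" or "top"; returns the picture (420x560x3 uint8, blue, green, red); there is no depth.
- viewer.camera_params(name): a dict with "fx", "fy", "cx", "cy" (pixels), "pose" (4x4, takes a point from camera to world coordinates). Camera axes: x right, y up, looking along -z (the intrinsics and any distortion apply to the point x, -y, -z); pixel columns grow to the right and rows downward; lengths in mm; the calibration is good to about 2 mm. A picture is of the moment at which its call begins. camera_params takes no time and is no camera call.
A pose or a line that the arm cannot do raises env.IKError and nothing moves.
- workorder.sign_off(): hands the job in; it is judged then, once.
The state is a dict: "time_s": time; "qpos": joint angles; "dq": joint speeds; "tau": joint torques, N m; "tool_pos": TCP position; "orientation": TCP orientation; "force": force on the tool from outside, world axes, zero at the start; "wrist_torque": the same for the moment, N m; "width": finger opening in mm; "grip_force": force on a finger pad.
Only numpy, scipy, OpenCV 4.12 (cv2) and the standard library are available. Lean on these libraries where they do the work, as an engineer would, in place of code of your own. Each camera call takes 0.05 s, during which the arm holds its last target. There are 200 camera calls.

## Working session

There is one attempt and no reset: what is moved stays moved. The work goes in short steps, each a Python script; the robot and the scene stay as the last script left them, time stands still between calls to the robot, and variables do not carry over. Pictures are saved under pics/ and viewed, at most 10 in all, crops included, and the job is handed in when it is done.

```bash
mkdir -p pics; ls
python3 - <<'E'
from station import env, viewer
import cv2
for n in("scene","top"):
    cv2.imwrite(f"pics/{n}0.png",viewer.camera(n)); p=viewer.camera_params(n); print(n,p)
print(env.read_state())
E
```

```text
pics
scene {'fx': 518.6660325197055, 'fy': 518.6660325197055, 'cx': 279.2776047519585, 'cy': 215.3728121832522, 'pose': array([[-7.47872225e-01, -4.50403418e-01,  4.87671914e-01,
         1.20798551e+03],
       [ 6.63631989e-01, -4.88746722e-01,  5.66320779e-01,
         8.54390323e+02],
       [-1.67247651e-02,  7.47170263e-01,  6.64422215e-01,
         9.81307180e+02],
       [ 0.00000000e+00,  0.00000000e+00,  0.00000000e+00,
         1.00000000e+00]])}
top {'fx': 522.9066046259566, 'fy': 522.9066046259566, 'cx': 276.91493437278433, 'cy': 203.14343745600837, 'pose': array([[ 8.97339557e-03,  9.93437203e-01, -1.14026324e-01,
         3.87837583e+02],
       [-9.99958872e-01,  8.76476346e-03, -2.33090404e-03,
         9.46026008e+01],
       [-1.31619303e-03,  1.14042551e-01,  9.93474994e-01,
         1.52636429e+03],
       [ 0.00000000e+00,  0.00000000e+00,  0.00000000e+00,
         1.00000000e+00]])}
{'time_s': 0.1, 'qpos': array([-1.32702061e+00,  4.23762385e-01,  1.63059017e+00,  1.98765273e-05,
        1.08858885e+00, -1.90208100e-02]), 'dq': array([ 0.00101222, -0.00316188, -0.0011856 ,  0.0004746 , -0.0001646 ,
       -0.0009967 ]), 'tau': array([ 4.90771126e-04, -5.45615709e+01, -2.74324626e+01,  6.45667990e-02,
        1.89118646e-02, -3.60047181e-05]), 'tool_pos': array([ 162.28804401, -603.16804537,  301.98982255]), 'orientation': array([ 9.91380041e-01,  1.31015876e-01, -6.68785835e-05, -6.71107009e-04]), 'force': array([ 0.67137496, -0.35603168, -0.25621846]), 'wrist_torque': array([ 0.04946762, -0.04529728, -0.02955814]), 'grip_force': 0.0, 'width': 87.84314221515946}
```

View pics/top0.png

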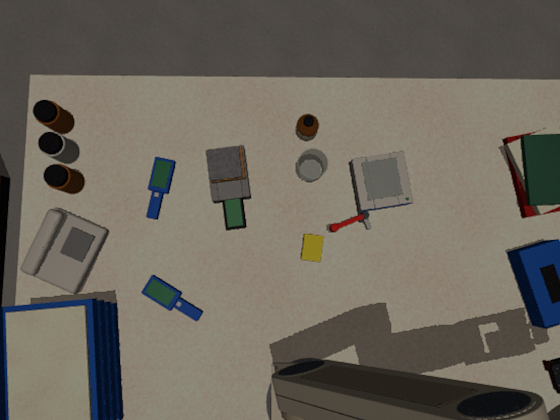

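View pics/scene0.png

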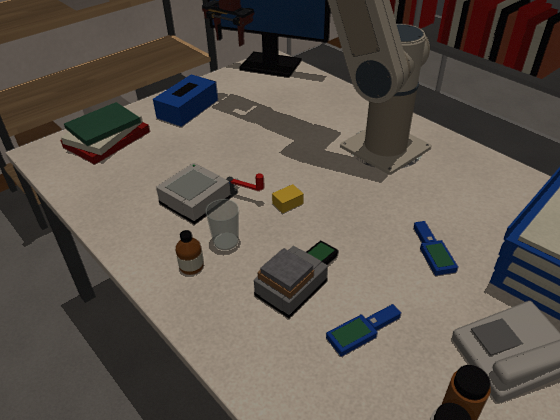

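The top view shows the rack at about (228,175), with the black holder sticking out toward the robot at (234,213). The scanner is at (381,180), with its red lever running from (366,216) to (333,228). The yellow box is at (312,248), the beaker at (311,166) and the bottle at (307,126). The blue holders are decoys.

```bash
cat > h.py <<'E'
import numpy as np, cv2
from station import env, set_gripper, viewer, workorder
def ray(n,uv):
    p=viewer.camera_params(n); T=p["pose"]
    d=T[:3,:3]@np.array([(uv[0]-p["cx"])/p["fx"],-(uv[1]-p["cy"])/p["fy"],-1]); return T[:3,3],d
def onz(n,uv,z):
    o,d=ray(n,uv); return (o+d*(z-o[2])/d[2])[:2]
def pix(n,P):
    p=viewer.camera_params(n); T=p["pose"]; q=T[:3,:3].T@(np.asarray(P,float)-T[:3,3])
    return np.array([p["cx"]+p["fx"]*q[0]/-q[2],p["cy"]-p["fy"]*q[1]/-q[2]])
E
python3 - <<'E'
import cv2
im=cv2.imread("pics/top0.png")
c=cv2.resize(im[135:265,195:275],None,fx=4.6,fy=4.6,interpolation=cv2.INTER_CUBIC)
d=cv2.resize(im[135:265,320:420-7],None,fx=4.6,fy=4.6,interpolation=cv2.INTER_CUBIC)
cv2.imwrite("pics/crop.png",cv2.convertScaleAbs(cv2.hconcat([c,d]),alpha=1.6))
E
```

```text
(no output)
```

View pics/crop.png

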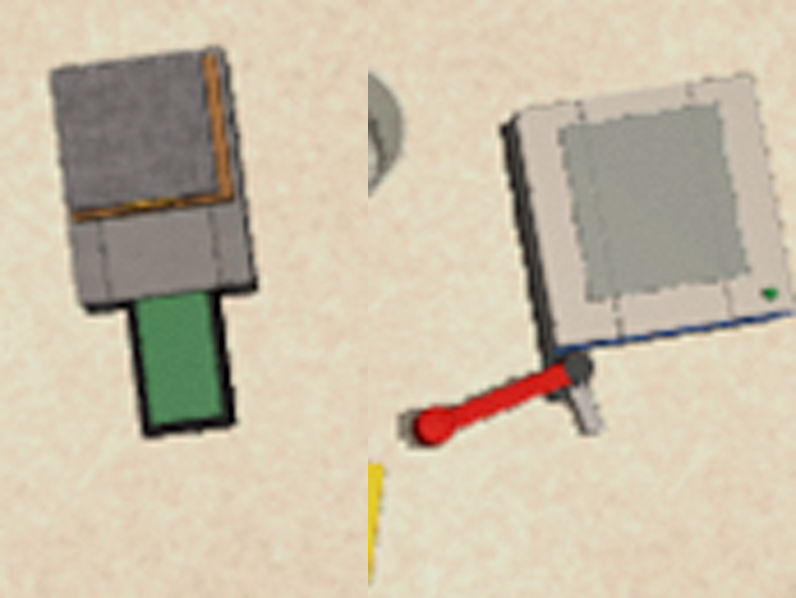

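The enlarged crop shows these corners clearly, with the holder's frame end at (147,435) to (234,424). The rack's front top edge runs (85,303) to (253,287), and the scanner's top has corners (522,110), (752,75), (555,352) and (795,314). The knob's top is at (434,426) and the pivot cap at (578,366).

```bash
cat > m.py <<'E'
from h import *
L=lambda x,y:(195+(x+.5)/4.6-.5,135+(y+.5)/4.6-.5)
R=lambda x,y:(320+(x-367.5)/4.6-.5,135+(y+.5)/4.6-.5)
a=lambda v:np.degrees(np.arctan2(v[1],v[0]))
P=lambda p,z:onz("top",p,z)
rl,rr=P(L(85,303),58),P(L(253,287),58); bl,br=P(L(52,72),98),P(L(222,47),98)
print("rack front",rl,rr,np.linalg.norm(rl-rr),"ang",a(rl-rr)-90,"side ang",a(br-rr),a(bl-rl))
hl,hr=P(L(147,435),34),P(L(234,424),34); print("holder end",hl,hr,np.linalg.norm(hl-hr),a(hl-hr)-90,"mid",(hl+hr)/2)
im=cv2.imread("pics/top0.png")
hsv=cv2.cvtColor(im,cv2.COLOR_BGR2HSV)
g=cv2.inRange(hsv,(45,60,40),(85,255,255)); g[:,:215]=0; g[:,250:]=0;g[:190]=0;g[240:]=0
b=cv2.boxPoints(cv2.minAreaRect(cv2.findNonZero(g))); print("glass",[P(q,34).round(1) for q in b])
d=[P(R(*q),67) for q in((522,110),(752,75),(795,314),(555,352))]
print("dock",d,"front ang",a(d[3]-d[2])-90,"back",a(d[0]-d[1])-90,"sides",a(d[0]-d[3]),a(d[1]-d[2]))
print("lens",[np.linalg.norm(d[i]-d[(i+1)%4]) for i in range(4)])
print("front mid",(d[2]+d[3])/2,"knob",P(R(434,426),100),"pivot60",P(R(578,366),60),"pivot",P(R(578,366),67))
y=cv2.inRange(hsv,(22,130,100),(35,255,255)); y[:,:295]=0; y[:,330:]=0
b=cv2.boxPoints(cv2.minAreaRect(cv2.findNonZero(y))); print("yellow",[P(q,40).round(0) for q in b])
print("beaker",P((311,166),60),"bottle",P((307,127),100))
E
python3 m.py
```

```text
rack front [562.36461796 278.65509179] [573.19026887 175.4931587 ] 103.7283912769394 ang 5.990603482094301 side ang 7.563461642561587 7.622982940760462
holder end [483.00683631 241.264074  ] [490.32684583 187.34008136] 54.41855861092913 7.730466307754227 mid [486.66684107 214.30207768]
glass [array([567.9, 250.8]), array([574.1, 205.3]), array([495.8, 194.2]), array([489.7, 239.5])]
dock [array([ 684.63526431, -116.87916491]), array([ 707.84660331, -259.05724535]), array([ 559.46835434, -282.5465458 ]), array([ 534.85880136, -135.84312567])] front ang 9.522725033969607 back 9.272048779543596 sides 7.216112507301568 8.995665872235705
lens [np.float64(144.06030965134332), np.float64(150.22600308731617), np.float64(148.75323047117146), np.float64(150.97225129306435)]
front mid [ 547.16357785 -209.19483574] knob [486.75173144 -58.41073523] pivot60 [ 527.07815718 -150.94191723] pivot [ 526.41346286 -149.76975855]
yellow [array([400.,  29.]), array([473.,  20.]), array([467., -34.]), array([394., -24.])]
beaker [663.3819728    2.00782802] bottle [766.28031808  15.87106536]
```

```bash
cat >> h.py <<'E'
def q(deg):
    t=np.radians(deg)/2; return [np.cos(t),np.sin(t),0,0]
def st(*k):
    s=env.read_state(); print(*[np.round(s[x],2) for x in ("time_s","tool_pos","force","width","grip_force")],"q",np.round(s["qpos"],2))
E
cat > a.py <<'E'
from h import *
g=(527,221); 
for t in(7.8,187.8): print(t,env.ik([*g,220],q(t)),env.ik([*g,94],q(t)))
for t in(0,180,-180,): print(t,env.ik([530,110,260],q(t)),env.ik([530,110,82],q(t)),env.ik([405,110,82],q(t)))
for t in(9.2,189.2): print(t,env.ik([485,-219,94],q(t)))
E
python3 a.py
```

```text
7.8 [ 3.76254196e-01  4.54224063e-01  1.80758997e+00 -4.44089210e-16
  8.79778626e-01  1.81091484e+00] [ 3.76254196e-01  6.55997468e-01  1.84454109e+00 -4.44089210e-16
  6.41054100e-01  1.81091484e+00]
187.8 [ 3.76254196e-01  4.54224063e-01  1.80758997e+00 -4.44089210e-16
  8.79778626e-01 -1.33067781e+00] [ 3.76254196e-01  6.55997468e-01  1.84454109e+00 -4.44089210e-16
  6.41054100e-01 -1.33067781e+00]
0 [ 1.82655713e-01  3.57419292e-01  1.84908818e+00 -4.44089210e-16
  9.35085179e-01  1.75345204e+00] [ 1.82655713e-01  6.51334674e-01  1.91276842e+00 -4.44089210e-16
  5.77489558e-01  1.75345204e+00] [ 2.36847872e-01  5.64238723e-01  2.17541029e+00 -4.44089210e-16
  4.01943643e-01  1.80764420e+00]
180 [ 1.82655713e-01  3.57419292e-01  1.84908818e+00 -4.44089210e-16
  9.35085179e-01 -1.38814061e+00] [ 1.82655713e-01  6.51334674e-01  1.91276842e+00 -4.44089210e-16
  5.77489558e-01 -1.38814061e+00] [ 2.36847872e-01  5.64238723e-01  2.17541029e+00 -4.44089210e-16
  4.01943643e-01 -1.33394845e+00]
-180 [ 1.82655713e-01  3.57419292e-01  1.84908818e+00 -4.44089210e-16
  9.35085179e-01 -1.38814061e+00] [ 1.82655713e-01  6.51334674e-01  1.91276842e+00 -4.44089210e-16
  5.77489558e-01 -1.38814061e+00] [ 2.36847872e-01  5.64238723e-01  2.17541029e+00 -4.44089210e-16
  4.01943643e-01 -1.33394845e+00]
9.2 [-4.46503049e-01  6.21414519e-01  1.93284718e+00 -4.44089210e-16
  5.87330958e-01  9.63722987e-01]
189.2 [-4.46503049e-01  6.21414519e-01  1.93284718e+00 -4.44089210e-16
  5.87330958e-01 -2.17786967e+00]
```

```bash
cat > b.py <<'E'
from h import *
d=np.array([np.cos(np.radians(7.8)),np.sin(np.radians(7.8))]); g=np.array([527,221.])
env.reach([*g,240],q(187.8)); 
env.move_l([*g,97],rate=120); st()
set_gripper(50); st()
env.move_l([*g,99],rate=40); st()
cv2.imwrite("pics/grip.png",viewer.camera("scene"))
print(env.move_l([*(g-40*d),99],rate=60,f_stop=15)); st()
E
python3 b.py
```

```text
4.6 [527.43 221.19  97.69] [-0.63  0.94 -0.27] 87.82 0.0 q [ 0.38  0.65  1.84  0.    0.65 -1.33]
5.15 [527.04 221.    97.19] [-0.6  -0.68  3.39] 59.68 29.98 q [ 0.38  0.65  1.84 -0.    0.65 -1.33]
5.4 [526.76 220.87  98.75] [ 0.66 -0.44 -3.08] 59.48 29.99 q [ 0.38  0.65  1.84  0.    0.65 -1.33]
False
6.27 [487.28 215.58  99.  ] [-0.4   0.17 -3.86] 59.75 29.99 q [ 0.39  0.61  1.93  0.    0.6  -1.31]
```

```bash
cat > c.py <<'E'
from h import *
d=np.array([np.cos(np.radians(7.8)),np.sin(np.radians(7.8))]); g=np.array([527,221.])
print(env.move_l([*(g-120*d),101],rate=80,f_stop=15)); st()
p=g-120*d
env.move_l([*p,260],rate=150); st()
env.reach([520,110,260],q(90)); env.reach([520,110,260],q(0)); st()
env.move_l([520,110,110],rate=150)
cv2.imwrite("pics/carry.png",viewer.camera("scene"))
print(env.move_l([520,110,84],rate=40,f_stop=6)); st()
E
python3 c.py
```

```text
False
7.42 [408.77 204.95 101.11] [ 0.51 -0.59 -1.77] 60.04 29.99 q [ 0.44  0.55  2.1  -0.    0.5  -1.27]
8.62 [407.67 204.5  259.3 ] [ 0.13  0.29 -2.72] 59.69 29.99 q [ 0.44  0.24  2.03  0.    0.88 -1.27]
11.33 [519.91 110.16 260.03] [ 0.2  -0.98 -1.94] 59.71 29.99 q [0.19 0.34 1.87 0.   0.93 1.76]
True
13.08 [519.6  109.95  88.03] [1.12 0.32 0.71] 59.85 30.0 q [0.19 0.63 1.93 0.   0.58 1.76]
```

View pics/carry.png

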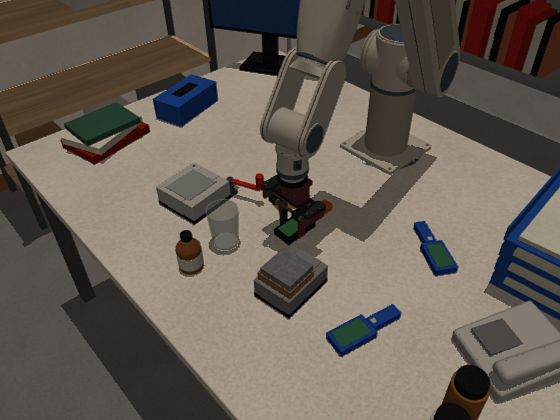

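The holder is held flat, glass up, with its orange tab toward the robot at (325,205). I'll set it down, let go and back off to look.

```bash
cat > d.py <<'E'
from h import *
print(env.move_l([520,110,85.5],rate=30,f_stop=15)); st()
set_gripper(88)
env.move_l([520,110,220],rate=200); st()
env.reach([420,330,300],q(0)); st()
im=viewer.camera("top"); cv2.imwrite("pics/put.png",im)
im2=cv2.resize(im[120:310,180:430],None,fx=3,fy=3,interpolation=cv2.INTER_CUBIC); cv2.imwrite("pics/putc.png",cv2.convertScaleAbs(im2,alpha=1.6))
hsv=cv2.cvtColor(im,cv2.COLOR_BGR2HSV)
for n,lo,hi in(("orange",(5,150,120),(20,255,255)),("green",(45,60,40),(85,255,255))):
    m=cv2.inRange(hsv,lo,hi); m[:,:240]=0; m[:,320:]=0; m[:170]=0; m[310:]=0
    c=max(cv2.findContours(m,0,2)[0],key=cv2.contourArea); r=cv2.minAreaRect(c)
    print(n,r,[onz("top",p,22).round(1) for p in cv2.boxPoints(r)],onz("top",r[0],22))
E
python3 d.py
```

```text
False
13.32 [520.37 109.98  86.63] [-3.63 -0.93 18.69] 59.55 30.0 q [ 0.19  0.64  1.93 -0.    0.57  1.76]
14.78 [519.42 109.89 219.35] [-0.84 -0.08 -0.57] 87.83 0.0 q [0.19 0.4  1.9  0.   0.84 1.76]
15.78 [420.07 329.24 299.04] [-0.64  0.12 -0.07] 88.06 0.0 q [ 0.64  0.29  1.83 -0.    1.01  2.21]
orange ((271.5, 251.0), (26.0, 9.0), 90.0) [array([459.4, 125.7]), array([459.7,  99.9]), array([385.4,  99.2]), array([385.2, 124.9])] [422.32418729 112.41070398]
green ((272.0, 219.5), (27.0, 16.0), 90.0) [array([551.9, 135.4]), array([552.3,  89.1]), array([474.1,  88.5]), array([473.7, 134.5])] [512.87137717 111.88735438]
```

View pics/putc.png

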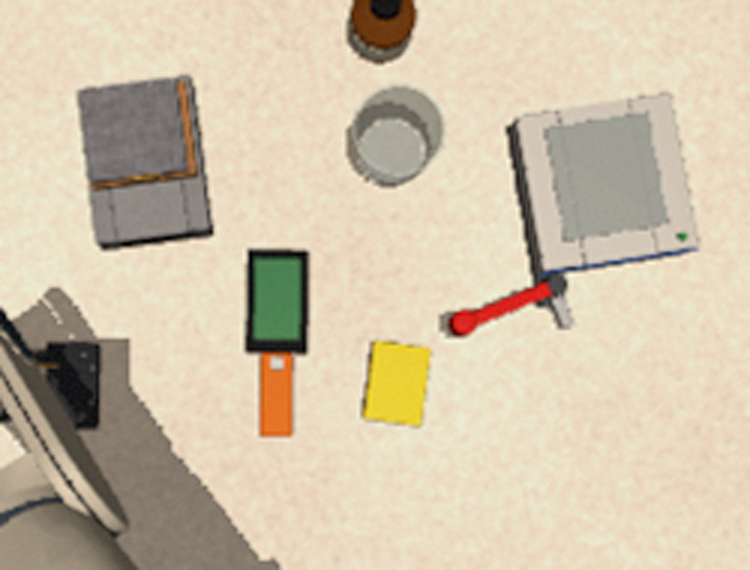

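Step 1 holds: the holder lies flat, with its frame at (277,300) and tab at (277,395) in the crop. All else is undisturbed. Next I take it by the tab and bring it in front of the scanner.

```bash
cat > e.py <<'E'
from h import *
g=(421,110.5)
env.reach([*g,230],q(0)); env.move_l([*g,83],rate=130); set_gripper(20); st()
env.move_l([*g,260],rate=150); st()
# staging: frame end 30 mm ahead of mouth (dock x), high above lever/box first
yaw=9.2; c,s=np.cos(np.radians(yaw)),np.sin(np.radians(yaw)); dx=np.array([c,s])
m=np.array([548.5,-210.]); T=m-dx*(90+30+50)
env.reach([*T,260],q(yaw)); env.move_l([*T,102],rate=150); st()
for n in("top","scene"):
    im=viewer.camera(n); cv2.imwrite(f"pics/st_{n}.png",im)
A=cv2.imread("pics/st_top.png")[140:260,320:430]; B=cv2.imread("pics/st_scene.png")[130:250,150:300]
f=lambda i,k:cv2.convertScaleAbs(cv2.resize(i,None,fx=k,fy=k,interpolation=cv2.INTER_CUBIC),alpha=1.6)
cv2.imwrite("pics/st.png",cv2.hconcat([f(A,3),f(B,3)]))
E
python3 e.py
```

```text
18.93 [420.98 110.48  82.97] [-0.15 -0.29 -0.69] 31.48 29.99 q [ 0.23  0.57  2.14 -0.    0.43  1.8 ]
20.27 [420.46 110.38 259.3 ] [-0.12 -0.04 -1.98] 31.84 29.99 q [0.23 0.21 2.07 0.   0.86 1.8 ]
22.78 [ 381.16 -237.32  102.57] [ 0.15  0.13 -1.43] 31.71 29.99 q [-0.58  0.54  2.11  0.    0.49  0.83]
```

View pics/st.png

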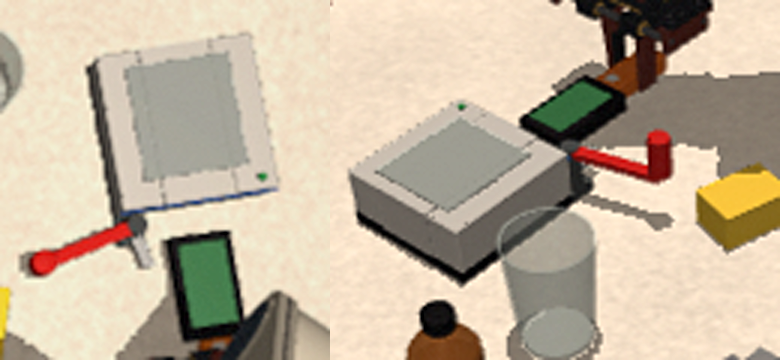

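The holder hangs level, about 30 mm before the mouth and roughly aligned (frame front edge (168,240) to (229,232) in the crop). For the exact lateral offset I'll fit line segments to the scanner top and the frame.

```bash
cat > f.py <<'E'
from h import *
im=cv2.imread("pics/st_top.png"); g=cv2.cvtColor(im,6)[140:260,320:430]
g=cv2.resize(g,None,fx=4,fy=4,interpolation=cv2.INTER_CUBIC)
s=cv2.createLineSegmentDetector(0).detect(g)[0][:,0]
for l in s:
    if np.hypot(l[0]-l[2],l[1]-l[3])<50: continue
    p=[((l[i]+.5)/4-.5+320,(l[i+1]+.5)/4-.5+140) for i in(0,2)]
    z=40 if min(p[0][1],p[1][1])>213 else 67
    w=[onz("top",k,z) for k in p]; e=w[1]-w[0]
    # in dock frame guess
    c,sn=np.cos(np.radians(9.2)),np.sin(np.radians(9.2)); m=np.array([548.5,-210])
    D=[np.round([(v-m)@[c,sn],(v-m)@[-sn,c]],1) for v in w]
    print(z,np.round(p,1).tolist(),"dock",D[0],D[1],"ang",round(np.degrees(np.arctan2(e[1],e[0]))%90,1))
E
python3 f.py
```

```text
40 [[373.20001220703125, 219.3000030517578], [389.70001220703125, 216.89999389648438]] dock [-28.2  38.1] [-28.7  -9.4] ang 8.6
40 [[396.1000061035156, 216.5], [401.1000061035156, 245.60000610351562]] dock [-30.2 -27.6] [-113.9  -27. ] ang 8.8
40 [[401.3999938964844, 245.8000030517578], [410.8999938964844, 236.1999969482422]] dock [-114.5  -27.8] [-91.9 -59.3] ang 44.8
67 [[376.0, 207.60000610351562], [411.3999938964844, 201.6999969482422]] dock [ 1.5 30.1] [  3.1 -71.1] ang 10.1
67 [[353.29998779296875, 192.60000610351562], [350.6000061035156, 176.1999969482422]] dock [53.1 85.8] [100.3  85.6] ang 9.0
67 [[412.29998779296875, 203.60000610351562], [368.0, 210.6999969482422]] dock [ -2.6 -72.6] [-3.6 53.6] ang 9.6
67 [[350.29998779296875, 175.6999969482422], [348.5, 163.3000030517578]] dock [101.7  86.3] [137.6  85.4] ang 7.8
67 [[351.6000061035156, 159.60000610351562], [360.5, 209.10000610351562]] dock [146.7  74.8] [ 3.8 73.7] ang 9.7
40 [[380.5, 253.39999389648438], [373.3999938964844, 219.5]] dock [-126.8   34.5] [-28.8  37.9] ang 11.2
40 [[384.3999938964844, 248.89999389648438], 
[... 486 characters left out ...]
0517578], [380.29998779296875, 253.60000610351562]] dock [-129.5  -12.6] [-127.2   35. ] ang 6.5
40 [[410.1000061035156, 240.0], [398.79998779296875, 259.70001220703125]] dock [-102.   -55.2] [-152.   -13.7] ang 59.5
40 [[412.8999938964844, 237.3000030517578], [410.3999938964844, 259.20001220703125]] dock [-95.7 -64.3] [-155.5  -46.1] ang 82.2
40 [[394.0, 219.10000610351562], [379.79998779296875, 221.0]] dock [-36.6 -20.4] [-35.8  20.6] ang 8.0
40 [[413.29998779296875, 259.20001220703125], [415.29998779296875, 239.1999969482422]] dock [-156.7  -54.4] [-102.1  -70.1] ang 83.2
40 [[416.8999938964844, 240.5], [415.1000061035156, 259.20001220703125]] dock [-106.3  -73.9] [-157.4  -59.4] ang 83.3
```

```bash
cat >> h.py <<'E'
yaw=9.5; c,s=np.cos(np.radians(yaw)),np.sin(np.radians(yaw)); dx=np.array([c,s]); dy=np.array([-s,c]); M=np.array([548.5,-210.])
def D(x,y): return M+dx*x+dy*y
E
cat > g.py <<'E'
from h import *
Q=q(yaw+.2)
env.move_l([*D(-170,-1),99],Q,rate=60)
print(env.move_l([*D(-110,-1),99],Q,rate=50,f_stop=8)); st()
E
python3 g.py
```

```text
False
24.48 [ 439.82 -229.11   98.95] [-0.29 -0.49 -2.7 ] 32.02 29.99 q [-0.5   0.58  2.01 -0.    0.55  0.9 ]
```

```bash
cat > g2.py <<'E'
from h import *
Q=q(yaw+.2)
print(env.move_l([*D(-60,-1),98],Q,rate=60,f_stop=8)); st()
print(env.move_l([*D(-44,-1),97],Q,rate=40,f_stop=12)); st()
E
python3 g2.py
```

```text
False
25.47 [ 489.07 -220.77   97.87] [ 0.34 -0.23 -1.51] 31.79 29.99 q [-0.45  0.62  1.92 -0.    0.6   0.96]
False
26.02 [ 505.48 -218.17   96.92] [ 0.01  0.57 -2.56] 31.63 29.99 q [-0.43  0.63  1.89  0.    0.62  0.97]
```

```bash
cat > g3.py <<'E'
from h import *
print(env.move_l([*D(-36,-1),97],rate=25,f_stop=7)); st()
print(env.move_l([*(env.read_state()["tool_pos"][:2]),93],rate=25,f_stop=7)); st()
set_gripper(46); st()
p=env.read_state()["tool_pos"]
env.move_l([*p[:2],230],rate=200)
env.reach([*D(-150,-60),260],q(yaw)); 
im=viewer.camera("top"); cv2.imwrite("pics/in_top.png",im); B=viewer.camera("scene"); cv2.imwrite("pics/in_scene.png",B)
f=lambda i,k:cv2.convertScaleAbs(cv2.resize(i,None,fx=k,fy=k,interpolation=cv2.INTER_CUBIC),alpha=1.6)
cv2.imwrite("pics/in.png",cv2.hconcat([f(im[140:260,320:430],3),f(B[130:250,150:300],3)]))
E
python3 g3.py
```

```text
True
26.23 [ 505.68 -217.43   96.2 ] [ 0.07 -1.24 -1.56] 32.02 29.99 q [-0.43  0.63  1.89 -0.    0.62  0.97]
True
26.44 [ 505.72 -217.57   93.19] [-1.06  0.93  4.06] 31.79 30.0 q [-0.43  0.64  1.89 -0.    0.62  0.97]
26.9 [ 505.06 -217.2    92.67] [ 0.1  -0.57 -0.62] 46.4 0.0 q [-0.43  0.64  1.89 -0.    0.62  0.97]
```

View pics/in.png

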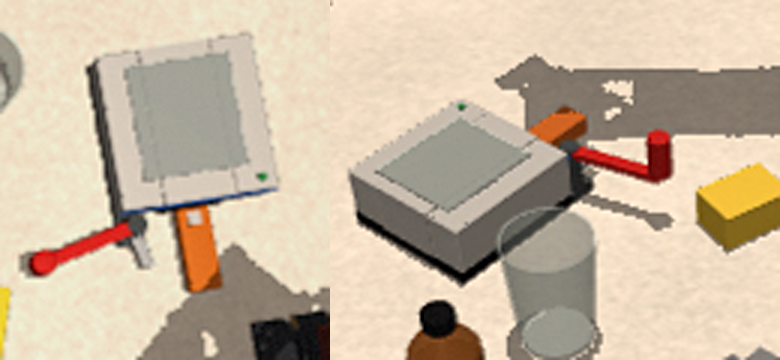

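The frame is fully in the slot, with only the orange tab showing at (198,245) in the crop. The lever is still open, with its knob at (43,262). Now I push the lever.

```bash
cat > l.py <<'E'
from h import *
def pose(th,back): # closed fingers behind the knob
    x=-14-100*np.sin(th)+back*np.cos(th); y=62+100*np.cos(th)+back*np.sin(th)
    return D(x,y),q(yaw+np.degrees(th))
p,Q=pose(.23,34)
env.reach([*p,260],Q); set_gripper(0)
print(env.move_l([*p,146],rate=150,f_stop=8)); st()
p,Q=pose(.23,22); print(env.move_l([*p,146],Q,rate=60,f_stop=15))
for th in np.linspace(.3,1.5,9):
    p,Q=pose(th,22)
    if env.move_l([*p,146],Q,rate=80,f_stop=25): print("stop",th); break
st()
for th in (1.56,1.6,1.64):
    p,Q=pose(th,22)
    if env.move_l([*p,146],Q,rate=40,f_stop=12): print("stop",th); break
st()
cv2.imwrite("pics/lk.png",viewer.camera("top"))
E
python3 l.py
```

```text
False
31.18 [517.74 -45.82 146.53] [-1.18 -0.07 -0.08] 0.21 0.0 q [-0.11  0.51  1.95 -0.    0.67  1.06]
False
34.51 [ 423.04 -138.5   146.  ] [-0.45  0.04 -0.51] 0.79 0.0 q [-0.34  0.44  2.11  0.    0.59 -0.43]
35.31 [ 421.69 -149.59  145.95] [ 5.45 31.29  7.07] 0.55 14.77 q [-0.37  0.44  2.11  0.01  0.6  -0.61]
```

```bash
cat > k.py <<'E'
from h import *
p=env.read_state()["tool_pos"]
env.move_l([*(p[:2]+dy*30),146],rate=100); st()
p=env.read_state()["tool_pos"]
env.move_l([*p[:2],260],rate=200); env.reach([420,150,300],q(0)); st()
im=viewer.camera("top"); B=viewer.camera("scene")
f=lambda i,k:cv2.convertScaleAbs(cv2.resize(i,None,fx=k,fy=k,interpolation=cv2.INTER_CUBIC),alpha=1.6)
cv2.imwrite("pics/fin.png",cv2.hconcat([f(im[140:260,320:430],3),f(B[130:250,150:300],3)]))
hsv=cv2.cvtColor(im,cv2.COLOR_BGR2HSV); m=cv2.inRange(hsv,(0,150,90),(5,255,255))|cv2.inRange(hsv,(172,150,90),(180,255,255)); m[:,:330]=0;m[:,430:]=0;m[:195]=0;m[290:]=0
r=cv2.minAreaRect(cv2.findNonZero(m)); b=cv2.boxPoints(r); print(r,[np.round(((onz("top",k,60)-M)@dx,(onz("top",k,60)-M)@dy),1) for k in b])
E
python3 k.py
```

```text
35.84 [ 417.09 -120.04  146.1 ] [-0.71 -0.13  0.15] 0.56 0.0 q [-0.31  0.43  2.14 -0.    0.58 -0.54]
38.64 [419.96 149.79 299.68] [ 0.24  0.86 -0.08] 0.44 0.0 q [ 0.32  0.16  2.01 -0.    0.97  1.89]
((369.5500183105469, 235.6500244140625), (36.366188049316406, 8.221921920776367), 71.56504821777344) [array([-24.4,  79.4]), array([-20.6,  56.5]), array([-120.8,   41.7]), array([-124.5,   64.5])]
```

View pics/fin.png

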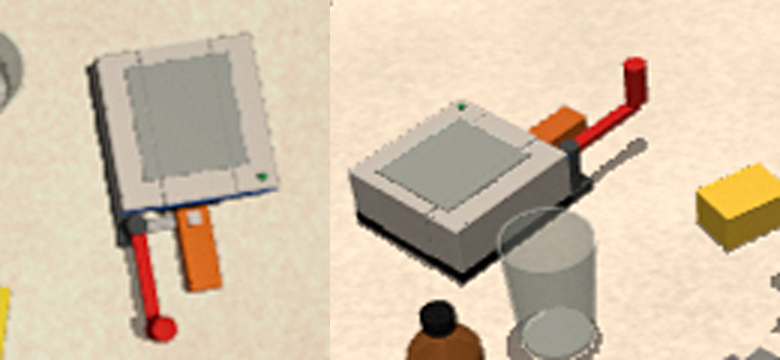

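The lever now lies beside the tab, its latch is across the mouth behind the shoulder, and the knob's top is at (161,328). I'll check its angle.

Run:
```python
from h import *
for n,x,y,z in(("pivot",138,226,60),("knob",161,328,100),("tabL",188,290,34),("tabR",221,287,34),("knob old",43,262,100)):
    w=onz("top",(320+(x+.5)/3-.5,140+(y+.5)/3-.5),z)-M; print(n,np.round([w@dx,w@dy],1))
```

```text
pivot [-13.9  61.1]
knob [-111.   64.]
tabL [-79.7  20.1]
tabR [-81.8 -11.4]
knob old [-35.3 159.5]
```

```bash
python3 -c "
from h import *
print(workorder.sign_off())"
```

```text
the job is handed in; nothing more can be done
None
```

The job is handed in, with no verdict returned: the holder is in the scanner slot with its tab outside, and the lever is at its end stop (about 1.54 rad from the picture, 31 N felt at the stop). The arm is clear, and I saw no movement of the beaker, bottle or yellow box.

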